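# Ready the carat scale

### The job

Get the carat scale ready to weigh stones into the small round tin that stands on its pan: push the clear cover fully shut, tip the black rocker switch on by pressing down its raised rear end, tap the round key next to the switch (carats), and last tap the long bar key (zero). Do it in that order, because the scale must start up in still air and zero in carats; use only light fingertip touches, grasp nothing, leave the other round key alone, and do not shift the scale, the tin or the things lying about.

Things in the scene. Friction and masses are not known exactly. Their poses are not given: they have to be found in the camera images.
- scale: white bench scale, 190 mm deep (x), 196 mm wide (y), deck 46 mm above the bench, 2.2 kg, loose on rubber feet. Origin: centre of its underside; x points from its front (keys) to its back (hinge), z up. Controls in a row along y at x = -72 mm: rocker y = +70, carats key +24, other round key -14, zero bar -62. Behind them (x -48 to -22) a sloping display stands 12 mm above the deck
- cover (a joint): opening angle, rad, of the clear draught cover with grey edge strips (104 mm deep, 140 mm wide, 35 mm tall): 0 is shut, about 0.5 to 0.9 at the start. It hinges on the scale's y axis at the back; its front rises as it opens. The hinge is stiff: the cover stays at any angle, and 0.5 to 3 N straight down near its front edge moves it
- cover_push (a point): point on the upper face of the cover, on its middle line, 13 mm behind its front edge and 95 mm from the hinge line measured along the cover; it moves with the cover. Shut, it lies 82 mm above the bench. A finger tab 44 mm wide stands 11 mm out in front of the front edge
- cover_hinge (a point): middle of the cover's hinge line, 50 mm above the bench; shut, cover_push lies 95 mm in front of it and 32 mm above it
- power (a joint): angle of the rocker switch, rad: 0 is off (rear half slopes up by 0.4 rad), 0.4 is on (rear half level); it turns on the scale's y axis and stays where it is left. About 2 to 3 N down on the rear end tips it
- power_on_end (a point): middle of the raised rear half of the black rocker switch (34 mm along x, 20 mm wide, a shallow V), on its upper face, 12 mm behind the pivot; it starts about 56 mm above the bench and is on when it is down at 51 mm
- unit (a joint): travel of the carats key, m: 0 is up, 0.005 fully down; spring, about 1.2 N to start, 4.2 N fully down
- unit_top (a point): centre of the top of the carats key (black, round, 16 mm across): the round key nearer the rocker switch. Up, it stands 7 mm proud of the deck, 53 mm above the bench
- print (a joint): travel of the other round key, m, same spring; not to be pressed
- print_top (a point): centre of the top of the other round key (black, round, 16 mm across), between the carats key and the bar key
- zero (a joint): travel of the zero key, m: 0 is up, 0.005 fully down; same spring
- zero_top (a point): centre of the top of the zero key, a black bar 36 mm along the scale's y and 14 mm along its x, at the right-hand end of the row; up, 53 mm above the bench
- pan_top (a point): centre of the steel weighing pan (86 mm across), 56 mm above the bench, under the cover
- gem_tin: flat round aluminium tin, 39 mm across, 13 mm tall, loose on the weighing pan under the cover; origin: centre of its underside
- tweezers: soldering tweezers, 155 mm long, 9 mm tall, loose on the bench in front of the scale; origin: centre of the underside
- loupe: grey loupe, 31 mm across, 22 mm tall, loose on the bench by the scale's front left corner; origin: centre of the underside
- ring_box: white card box, 45 x 48 mm, 64 mm tall, loose near the bench's back left corner; origin: centre of the underside
- findings: flat clear box, 53 x 66 mm, 19 mm tall, loose at the left of the scale; origin: centre of the underside

How it is judged:
On the way, in this order (a step that is already met when the one before it is completed fails the run):
1. the cover is shut (value of joint cover below 0.05 rad), for 0.1 s.
2. then the rocker switch is on (value of joint power above 0.3 rad and value of joint cover below 0.05 rad), for 0.1 s.
3. then the carats key is tapped (value of joint unit above 0.0025 m and value of joint power above 0.3 rad), for 0.02 s.
4. then, the carats key up again, the zero key is tapped (all of step 2 and value of joint zero above 0.0025 m and value of joint unit below 0.0015 m), for 0.02 s.
At the end, for the whole second after the job is handed in: cover shut (within 0.05 rad) and rocker switch on (beyond 0.3 of 0.4 rad), all three keys up again, tin still on the pan, scale level and within 12 mm of where it stood, all at rest (all of step 2 and value of joint each of unit, zero, print below 0.001 m and horizontal distance between gem_tin and pan_top below 0.025 m and height (world z) of gem_tin above 0.05 m and distance of scale from where it was at the start of the episode below 0.012 m and angle between scale's own z axis and vertical below 0.03 rad and linear speed of each of scale, gem_tin below 0.01 m/s); the robot touches nothing.
It fails at once if the scale is switched on while the cover is open, or the carats or zero key is pressed while the cover is open or the scale is off ((value of joint power above 0.3 rad and value of joint cover above 0.1 rad) or (value of joint any of unit, zero above 0.0025 m and (value of joint cover above 0.1 rad or value of joint power below 0.25 rad))).
It fails at once if the other round key is pressed, or two keys at once (value of joint print above 0.0025 m or value of joint each of unit, zero above 0.0025 m).
It fails at once if the scale or a part of it is pressed harder than 40 N (contact force between any of the fingers, the arm and scale above 40 N).
It fails at once if the scale is shifted, lifted or tipped, its cover lifted further open, or the tin on it is touched, shifted or lifted (distance of scale from where it was at the start of the episode above 0.012 m or height (world z) of scale above 0.008 m or angle between scale's own z axis and vertical above 0.06 rad or distance of gem_tin from where it was at the start of the episode above 0.015 m or contact force between the fingers and gem_tin above 0.5 N or value of joint cover above 1.05 rad).
It fails at once if a thing lying about is shifted or lifted (distance of any of tweezers, loupe, ring_box, findings from where it was at the start of the episode above 0.02 m).
It also fails if it takes over 48 s, if anything falls off the work surface, if the arm or the gripper's body presses on something with over 40 N, if the wrist force passes 120 N, or if a joint passes its speed limit or range.

### The arm

A 6-joint arm with a two-finger parallel gripper is mounted at the origin on a cart in front of the work surface, level with it; the furniture and walls round the work are solid. World frame = base frame: x ahead of the robot, y to its left, z up, the work surface at z = 0. Lengths are in m, angles in rad, forces in N, time in s.
With the tool pointing down it reaches from about 0.425 to 0.95 m from the base axis. Payload 3.5 kg.
Tool frame: the origin (TCP) lies midway between the tips of the shut fingers; the grasp point (between the pads) lies grasp_offset behind it (grasp_offset is the distance from the TCP to the grasp point, in m); z points along the fingers, y is the direction in which the jaws open and shut (so a half turn about z gives the same grasp; the last joint's range is limited). The gripper opens to 85 mm and grips with 20 to 120 N. Pads are 22 mm wide; open, the fingers measure 114 mm over their backs; the gripper's body (76 mm by 85 mm) begins 54 mm behind the grasp point. The pads swing forward as they close: fully open they stand 13 mm farther back than shut.
Start: joints at [-1.305, 0.286, 1.577, -0, 1.279, -0.15], TCP at [0.273, -0.617, 0.231] pointing down, gripper open.
Joint ranges: [-2.77, 2.77], [-0.9, 2.22], [0.21, 2.48], [-1.53, 4.67], [0.24, 2.81], [-2.84, 2.84]. Speed limits (rad/s): [2.79, 2.79, 3.14, 3.14, 3.14, 3.14].

### API

Orientations are given as a unit quaternion [x, y, z, w].
In Python, from plant import * gives the robot as it stands.
- The arm moves only by the tool jog_arm, never from a script. Its argument "targets" is text: rows parted by semicolons, each of 7 numbers parted by spaces: the shift along the world's x, y, z in mm, then the turn, a rotation vector about the world's x, y, z in degrees, then the gripper's target within -1 to 1 (fully open at 1, half-way at 0, shut at -1). A call has 1 to 10 rows; each row shifts and turns the pose as measured when the row begins; what a row does not reach is not made up. A row lasts 1/12 s, in which the tool goes at most 41.7 mm and 7.16 degrees, less where a joint would pass 70% of its speed; a pose out of reach is approached as far as the arm can. A call with a gripper value outside its range is refused whole. The fingers move at their own pace and stop on an object; "force" is the grip in N (left out, the last holds). Time passes only in rows, so rows that do not move let the fingers close. It gives the time, the measured TCP pose, the force and the opening at its end, in the units of the state.
- get_state(): the state, without advancing time (a new reading comes with each control period).
- read_camera(name): name is "scene" or "top"; returns a dict with "pixels" (420x560x3 uint8, blue, green, red), "mtx" (3x3 intrinsics, pixels), "world_from_camera" (4x4, takes a point from camera to world coordinates). Camera axes: x right, y up, looking along -z (the intrinsics and any distortion apply to the point x, -y, -z); pixel columns grow to the right and rows downward; lengths in m; the calibration is good to about 2 mm. A picture is of the moment at which its call begins. There is no depth.
- sign_off(): hands the job in, once; it reports no verdict.
Trained networks look in a picture, given as the dict that the camera call returned (one of the last four; its "shot" number tells which), for a name from the list of things; names that differ only in an ending like _2 or _b are one class to them, and where a whole thing is asked for, a point or a joint stands for the part that bears it (a point fixed in the world has none). Each returns a list of dicts, best first, with "p" (0 to 1); they miss things now and then, are a little off and sometimes report something else, mostly with a low value. They report only what shows in the picture. A call takes as long as a camera call.
- spot_in(target, picture): "uv" ([column, row] in pixels, amid what is visible of it).
- silhouettes(target, picture): "mask" (420x560 bool, what is visible of it) and "uv" ([column, row] in pixels, amid what is visible of it).
- mark_of(target, picture): "uv" ([column, row] in pixels: a listed point, or the origin of a listed thing).
The state is a dict: "time": time; "qpos": joint angles; "dq": joint speeds; "joint_efforts": joint torques, N m; "eef_pos": TCP position; "tcp_rot": TCP orientation; "contact_force": force on the tool from outside, world axes, zero at the start; "wrist_torque": the same for the moment, N m; "opening": opening from 0.0 (shut) to 1.0 (fully open).
Only numpy, scipy, OpenCV 4.12 (cv2) and the standard library are available. Lean on these libraries where they do the work, as an engineer would, in place of code of your own. Each camera call takes 0.05 s, during which the arm holds its last target.

## Working session

There is one attempt and no reset: what is moved stays moved. The work goes in short steps, Python scripts to look and compute and a tool call to move; the robot and the scene stay as the last step left them, time stands still between calls to the robot, and variables do not carry over. Pictures are saved under pics/ and viewed, and the job is handed in when it is done.

Besides the shell and the picture viewer there is one more tool, called by a JSON object that holds its "name" and its "arguments", one argument or row to a line. jog_arm: Moves the arm, as the interface text tells. Its arguments: {"type":"object","properties":{"targets":{"type":"string"},"force":{"type":"number"}},"required":["targets"]}

```bash
ls; mkdir -p pics; cat > h.py <<'E'
from plant import *
import numpy as np, cv2
def ray(c,uv):
    M=np.array(c["mtx"]);T=np.array(c["world_from_camera"])
    p=np.linalg.inv(M)@np.array([uv[0],uv[1],1.0]); d=T[:3,:3]@np.array([p[0],-p[1],-p[2]])
    return T[:3,3],d
def atz(c,uv,z):
    o,d=ray(c,uv); return o+d*(z-o[2])/d[2]
def proj(c,P):
    M=np.array(c["mtx"]);T=np.array(c["world_from_camera"])
    q=T[:3,:3].T@(np.array(P)-T[:3,3]); q=M@np.array([q[0],-q[1],-q[2]]); return q[:2]/q[2]
def tri(c1,u1,c2,u2):
    o1,d1=ray(c1,u1);o2,d2=ray(c2,u2);d1=d1/np.linalg.norm(d1);d2=d2/np.linalg.norm(d2)
    s=np.linalg.lstsq(np.c_[d1,-d2],o2-o1,rcond=None)[0];a=o1+s[0]*d1;b=o2+s[1]*d2
    return (a+b)/2,np.linalg.norm(a-b)
E
python3 - <<'E'
from h import *
np.set_printoptions(precision=4,suppress=True)
a=read_camera("scene");b=read_camera("top")
cv2.imwrite("pics/s0.png",a["pixels"]);cv2.imwrite("pics/t0.png",b["pixels"])
print(a.keys(), np.array(a["world_from_camera"])[:3,3],np.array(b["world_from_camera"])[:3,3])
Z=dict(cover_push=.1,cover_hinge=.05,power_on_end=.056,unit_top=.053,print_top=.053,zero_top=.053,pan_top=.056,scale=0,gem_tin=.056,tweezers=0,loupe=0,ring_box=0,findings=0)
for n,z in Z.items():
    A=mark_of(n,a)[:2];B=mark_of(n,b)[:2]
    print(n)
    for t,L,c in(("s",A,a),("t",B,b)):
        for r in L: print("  ",t,np.round(r["uv"],1),round(r["p"],2),atz(c,r["uv"],z))
    if A and B: print("   tri",*tri(a,A[0]["uv"],b,B[0]["uv"]))
s=get_state();print(s)
E
```

```text
pics
dict_keys(['pixels', 'mtx', 'world_from_camera', 'shot']) [-0.0523  0.886   0.4459] [0.3292 0.3269 0.9137]
cover_push
   s [261.6 171.7] 0.61 [0.608  0.2025 0.1   ]
   t [303.8 175.2] 0.81 [0.5461 0.278  0.1   ]
   t [218.8 165.7] 0.43 [0.5663 0.4636 0.1   ]
   tri [0.5349 0.2796 0.1389] 0.002069244559776859
cover_hinge
   s [240.4 209.1] 0.81 [0.5839 0.2971 0.05  ]
   t [292.  164.6] 0.71 [0.5845 0.3022 0.05  ]
   tri [0.5824 0.301  0.0522] 0.003859624327214745
power_on_end
   s [307.9 225.7] 0.53 [0.4174 0.281  0.056 ]
   s [315.1 211.1] 0.2 [0.4458 0.2205 0.056 ]
   t [305.3 233.2] 0.49 [0.4244 0.2724 0.056 ]
   t [208.3 223.4] 0.25 [0.4449 0.49   0.056 ]
   tri [0.4248 0.2719 0.05  ] 0.0005305531990391983
unit_top
   s [316.2 217.2] 0.53 [0.4307 0.2369 0.053 ]
   t [324.1 234. ] 0.38 [0.4232 0.2301 0.053 ]
   t [339.9 224.3] 0.22 [0.4454 0.1944 0.053 ]
   tri [0.4274 0.233  0.0523] 0.010049467229805707
print_top
   s [319.6 209.6] 0.47 [0.4466 0.204  0.053 ]
   t [336.  224.6] 0.5 [0.4446 0.2032 0.053 ]
   tri [0.4455 0.2038 0.0532] 0.002121058058195325
zero_top
   s [320.4 
[... 732 characters left out ...]
   ]
   tri [ 0.3691  0.2002 -0.0064] 0.0038013535188101367
loupe
   t [300.6 279. ] 0.69 [0.3233 0.2802 0.    ]
ring_box
   t [218.6 163.5] 0.69 [0.601 0.481 0.   ]
findings
   t [206.5 220.9] 0.83 [0.4585 0.5052 0.    ]
{'time': 1.4, 'qpos': array([-1.305 ,  0.2863,  1.5767,  0.    ,  1.2786, -0.15  ]), 'dq': array([ 0.002 , -0.0004, -0.0006,  0.0004, -0.0004,  0.0012]), 'joint_efforts': array([  0.    , -40.5946, -29.2934,  -0.0001,   0.0006,   0.    ]), 'eef_pos': array([ 0.2727, -0.6175,  0.2313]), 'tcp_rot': array([ 0.9785,  0.2064,  0.    , -0.    ]), 'contact_force': array([-0.8785,  0.5579, -0.6652]), 'wrist_torque': array([-0.0269,  0.0248, -0.0133]), 'opening': 1.0038726217174647}
```

```bash
python3 - <<'E'
import cv2
a=cv2.imread("pics/s0.png");b=cv2.imread("pics/t0.png")
cv2.imwrite("pics/s0z.png",cv2.resize(a[120:320,180:440],None,fx=3,fy=3,interpolation=3))
cv2.imwrite("pics/t0z.png",cv2.resize(b[120:310,180:440],None,fx=3,fy=3,interpolation=3))
E
```

```text
(no output)
```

View pics/s0z.png

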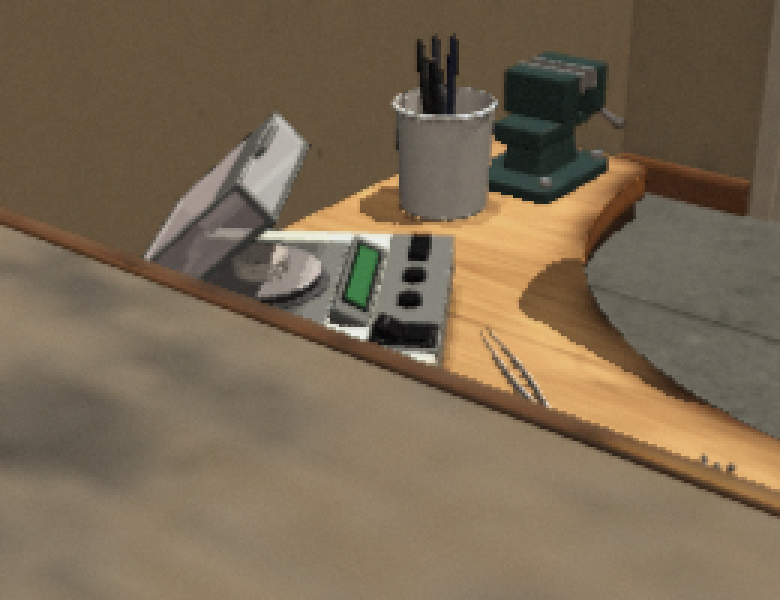

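View pics/t0z.png

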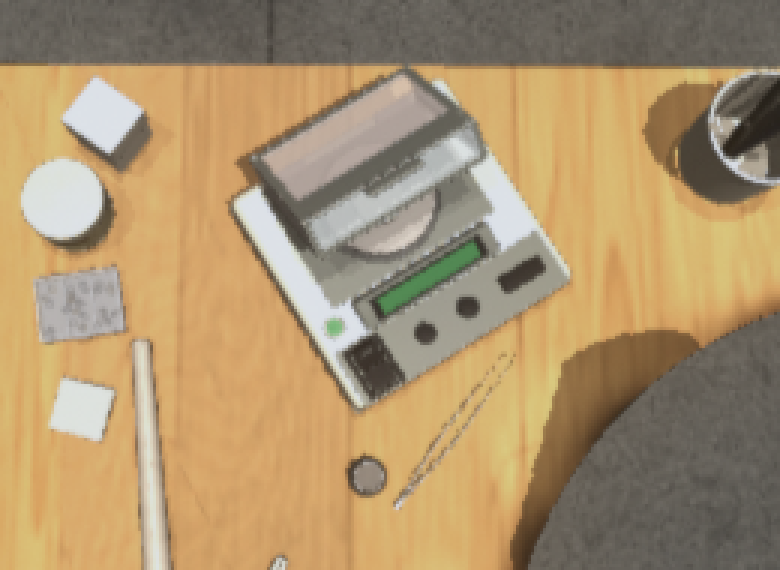

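View pics/t0.png

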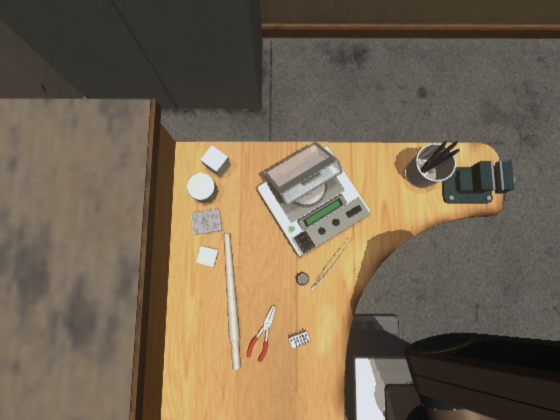

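```bash
cat > fit.py <<'E'
from h import *
from scipy.optimize import least_squares
np.set_printoptions(precision=4,suppress=True)
L=dict(power_on_end=(-.060,.070,.0555),unit_top=(-.072,.024,.053),print_top=(-.072,-.014,.053),zero_top=(-.072,-.062,.053),scale=(0,0,0))
def W(p,l): 
    c,s=np.cos(p[2]),np.sin(p[2]); return np.array([p[0]+c*l[0]-s*l[1],p[1]+s*l[0]+c*l[1],l[2]])
if __name__=="__main__":
  b=read_camera("top");a=read_camera("scene")
  obs=[]
  for c,nm in((b,"t"),(a,"s")):
    for n in L:
        for f in ((mark_of,spot_in) if n!="scale" else (mark_of,)):
            r=f(n,c)
            if r: obs.append((c,nm,n,f.__name__,np.array(r[0]["uv"]),r[0]["p"]))
  # hand-read blob centres in top view
  for n,uv in dict(unit_top=(321.7,231),print_top=(335.7,222.3),zero_top=(354,210.7)).items(): obs.append((b,"t",n,"hand",np.array(uv),1))
  def res(p): return np.concatenate([(proj(c,W(p,L[n]))-uv) for c,_,n,_,uv,_ in obs])
  r=least_squares(res,[.51,.255,.52],loss="soft_l1",f_scale=1.)
  print(r.x,np.degrees(r.x[2]))
  for o,e in zip(obs,res(r.x).reshape(-1,2)): print(o[1:4],round(o[5],2),e)
  p=r.x
  for n,l in L.items(): print(n,W(p,l))
  for n in("cover_push","cover_hinge"):
    A=mark_of(n,a);B=mark_of(n,b);X=tri(a,A[0]["uv"],b,B[0]["uv"])
    d=X[0]-np.array([p[0],p[1],0]);c,s=np.cos(p[2]),np.sin(p[2]);print(n,X,"local",c*d[0]+s*d[1],-s*d[0]+c*d[1],d[2])
  v=b["pixels"].copy()
  v=cv2.resize(v,None,fx=4,fy=4,interpolation=3)
  def pt(l,col):
    u=proj(b,W(p,l));cv2.circle(v,tuple(int(q) for q in (u*4+2)),3,col,-1)
  for l in L.values(): pt(l,(0,0,255))
  for x in(-.095,.095):
    for y in(-.098,.098): pt((x,y,.046),(255,0,0)); pt((x,y,0),(255,0,255))
  cv2.imwrite("pics/fit.png",v[520:1060,940:1540])
E
python3 fit.py
```

```text
[0.5016 0.2542 0.6144] 35.19973910068271
('t', 'power_on_end', 'call') 0.57 [-2.6582  3.9314]
('t', 'power_on_end', 'call') 0.68 [-2.1582 -2.9686]
('t', 'unit_top', 'call') 0.54 [-31.3815  19.2429]
('t', 'print_top', 'call') 0.38 [-0.087 -0.642]
('t', 'zero_top', 'call') 0.57 [1.1547 0.0604]
('t', 'scale', 'call') 0.62 [-0.6193  4.1847]
('s', 'power_on_end', 'call') 0.52 [2.1128 1.7951]
('s', 'power_on_end', 'call') 0.62 [-1.3872 -6.4049]
('s', 'unit_top', 'call') 0.37 [ 0.7133 -1.966 ]
('s', 'unit_top', 'call') 0.62 [0.0133 1.534 ]
('s', 'print_top', 'call') 0.41 [-1.3527 -0.8789]
('s', 'zero_top', 'call') 0.38 [ 0.4523 -3.1012]
('s', 'zero_top', 'call') 0.63 [ 0.5523 -1.2012]
('s', 'scale', 'call') 0.8 [-1.113 -1.115]
('t', 'unit_top', 'hand') 1 [1.4185 0.4429]
('t', 'print_top', 'hand') 1 [ 1.113 -0.442]
('t', 'zero_top', 'hand') 1 [-0.0453 -0.8396]
power_on_end [0.4122 0.2768 0.0555]
unit_top [0.429  0.2323 0.053 ]
print_top [0.4509 0.2012 0.053 ]
zero_top [0.4785 0.162  0.053 ]
scale [0.5016 0.2542 0.    ]
cover_push (array([0.5336, 0.28  , 0.1425]), np.float64(0.006142588363321004)) local 0.04100377123120329 0.002726956265769378 0.14252432943966703
cover_hinge (array([0.5853, 0.2998, 0.0424]), np.float64(0.0047937091242465845)) local 0.09470326010435545 -0.01092305341340502 0.04237178632276889
```

View pics/fit.png

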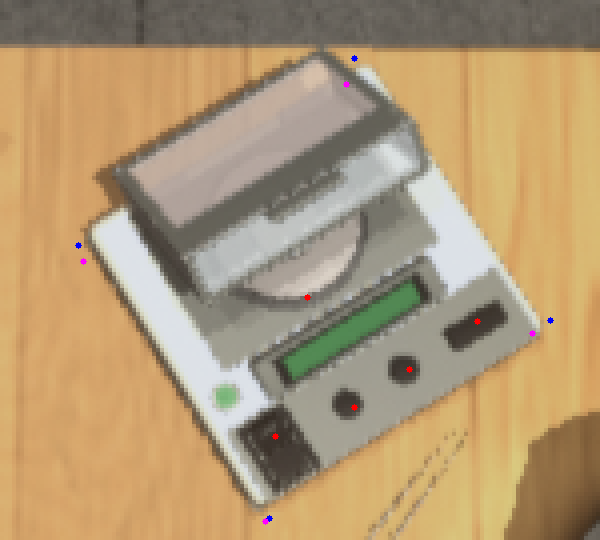

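```bash
cat > fit2.py <<'E'
from fit import *
import sys
b=read_camera("top");a=read_camera("scene")
o=lambda x,y: np.array([(x+940-2)/4,(y+520-2)/4])
obs=[((-.072,.070,.050),o(278,448)),((-.072,.024,.053),o(347,404)),((-.072,-.014,.053),o(404,370)),((-.072,-.062,.053),o(475,325))]
# deck corners slightly rounded, low weight
cor=[((-.093,.096,.046),o(261,505)),((-.093,-.096,.046),o(538,328))]
def res(p): return np.concatenate([(proj(b,W(p,l))-uv) for l,uv in obs]+[.7*(proj(b,W(p,l))-uv) for l,uv in cor])
r=least_squares(res,[.51,.255,.52]);p=r.x
print(p,np.degrees(p[2]));print(res(p).reshape(-1,2))
np.save("pose.npy",p)
L["power_c"]=(-.072,.07,.05);L["hinge"]=(.075,0,.05)
for n,l in L.items(): print(n,W(p,l))
for n in("cover_push","cover_hinge","pan_top"):
    A=mark_of(n,a);B=mark_of(n,b);X=tri(a,A[0]["uv"],b,B[0]["uv"])
    d=X[0]-np.array([p[0],p[1],0]);c,s=np.cos(p[2]),np.sin(p[2]);print(n,X,"local",c*d[0]+s*d[1],-s*d[0]+c*d[1],d[2])
for c,nm,k in((b,"t",(520,1060,940,1540)),(a,"s",(600,1100,800,1400))):
  v=cv2.resize(c["pixels"],None,fx=4,fy=4,interpolation=3)
  def pt(l,col):
    u=proj(c,W(p,l));cv2.circle(v,tuple(int(q) for q in (u*4+2)),3,col,-1)
  for l in L.values(): pt(l,(0,0,255))
  for x in(-.095,.095):
    for y in(-.098,.098): pt((x,y,.046),(255,0,0)); pt((x,y,0),(255,0,255))
  cv2.imwrite(f"pics/fit2{nm}.png",v[k[0]:k[1],k[2]:k[3]])
E
python3 fit2.py
```

```text
[0.5043 0.2547 0.5653] 32.39140954956172
[[-0.1072  0.1712]
 [ 0.0172  0.1967]
 [-0.0634 -0.1975]
 [-0.0648 -0.0884]
 [-0.4943  0.1352]
 [ 0.8186 -0.2884]]
power_on_end [0.4161 0.2817 0.0555]
unit_top [0.4306 0.2364 0.053 ]
print_top [0.451  0.2043 0.053 ]
zero_top [0.4767 0.1638 0.053 ]
scale [0.5043 0.2547 0.    ]
power_c [0.406  0.2752 0.05  ]
hinge [0.5676 0.2949 0.05  ]
cover_push (array([0.533 , 0.2793, 0.1404]), np.float64(0.00933242577937927)) local 0.037464886684979985 0.005330860972930529 0.14036092797716226
cover_hinge (array([0.5818, 0.3036, 0.0495]), np.float64(0.003661459464337245)) local 0.09168340921022225 -0.00022597703250368945 0.049503005659998656
pan_top (array([0.5336, 0.2685, 0.0565]), np.float64(0.00031769597888807883)) local 0.032176731111319676 -0.004085972876819251 0.056522081770814525
```

View pics/fit2t.png

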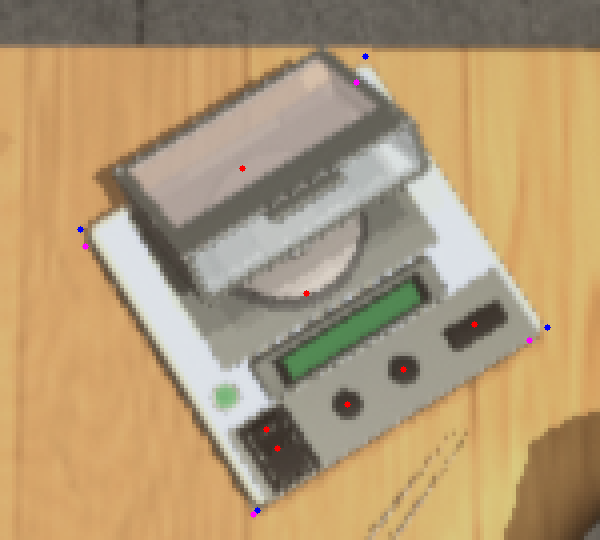

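View pics/fit2s.png

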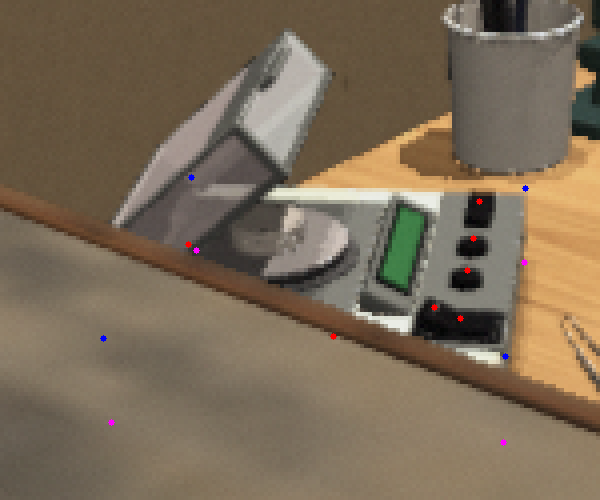

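{"name": "jog_arm", "arguments": {
  "targets": "23 32 10 0 0 4 -1;23 32 10 0 0 4.6 -1;23 32 10 0 0 0 -1;23 32 8 0 0 0 -1;23 32 8 0 0 0 -1;23 32 5 0 0 0 -1;23 32 5 0 0 0 -1;23 32 5 0 0 0 -1;20 32 5 0 0 0 -1;20 32 5 0 0 0 -1",
  "force": 20
}}

```text
time: 3.83
eef_pos: [0.4976, -0.2886, 0.3032]
tcp_rot: [0.961, 0.276, 0.0, 0.0]
contact_force: [-0.1, -1.2, -0.3]
opening: 0.001
```

{"name": "jog_arm", "arguments": {
  "targets": "0 40 0 0 0 0 -1;0 40 0 0 0 0 -1;0 40 0 0 0 0 -1;0 40 0 0 0 0 -1;0 40 0 0 0 0 -1;0 40 0 0 0 0 -1;0 40 0 0 0 0 -1;0 40 0 0 0 0 -1;10 38 0 0 0 0 -1;10 38 0 0 0 0 -1"
}}

```text
time: 4.67
eef_pos: [0.5177, 0.1245, 0.3082]
tcp_rot: [0.961, 0.276, 0.006, 0.003]
contact_force: [1.3, 0.3, 0.5]
opening: -0.002
```

{"name": "jog_arm", "arguments": {
  "targets": "8 39 0 0 0 0 -1;8 39 0 0 0 0 -1;6 38 -10 0 0 0 -1;5 38 -10 0 0 0 -1;0 10 -10 0 0 0 -1;0 0 0 0 0 0 -1"
}}

```text
time: 5.17
eef_pos: [0.5444, 0.3041, 0.2794]
tcp_rot: [0.96, 0.28, 0.009, 0.003]
contact_force: [-0.3, -0.3, -1.0]
opening: 0.001
```

{"name": "jog_arm", "arguments": {
  "targets": "1 -12 -30 0 0 0 -1;0 -10 -30 0 0 0 -1;0 0 -25 0 0 0 -1;0 0 -15 0 0 0 -1;0 0 0 0 0 0 -1;0 0 0 0 0 0 -1"
}}

```text
time: 5.67
eef_pos: [0.5458, 0.2762, 0.1797]
tcp_rot: [0.96, 0.28, 0.011, 0.004]
contact_force: [0.2, 0.2, 0.3]
opening: -0.0
```

```bash
cat > look.py <<'E'
from fit import *
import sys
p=np.load("pose.npy");t=sys.argv[1]
s=get_state();e=np.array(s["eef_pos"]);d=e-np.array([p[0],p[1],0]);c,q=np.cos(p[2]),np.sin(p[2])
print("tcp",e,"local",c*d[0]+q*d[1],-q*d[0]+c*d[1],d[2],"rot",np.array(s["tcp_rot"]),"F",np.array(s["contact_force"]),s["time"])
a=read_camera("scene");b=read_camera("top")
A=cv2.resize(a["pixels"][110:250,190:390],None,fx=3.5,fy=3.5,interpolation=3)
B=cv2.resize(b["pixels"][110:280,230:430],None,fx=3.5,fy=3.5,interpolation=3)
cv2.imwrite(f"pics/{t}s.png",A);cv2.imwrite(f"pics/{t}t.png",B)
for n in("cover_push",):
    A=mark_of(n,a);B=mark_of(n,b)
    if A and B:
        X=tri(a,A[0]["uv"],b,B[0]["uv"])
        d=X[0]-np.array([p[0],p[1],0]);print(n,X,"local",c*d[0]+q*d[1],-q*d[0]+c*d[1],d[2])
E
python3 look.py a1
```

```text
tcp [0.5458 0.2762 0.1797] local 0.04655422298479333 -0.004112712210183337 0.17972669665901714 rot [0.9601 0.2795 0.0112 0.0043] F [0.2042 0.2363 0.2901] 5.6667
cover_push (array([0.5334, 0.2789, 0.1397]), np.float64(0.00703840846022214)) local 0.037554209775693556 0.004827088401582124 0.13967643617830366
```

View pics/a1s.png

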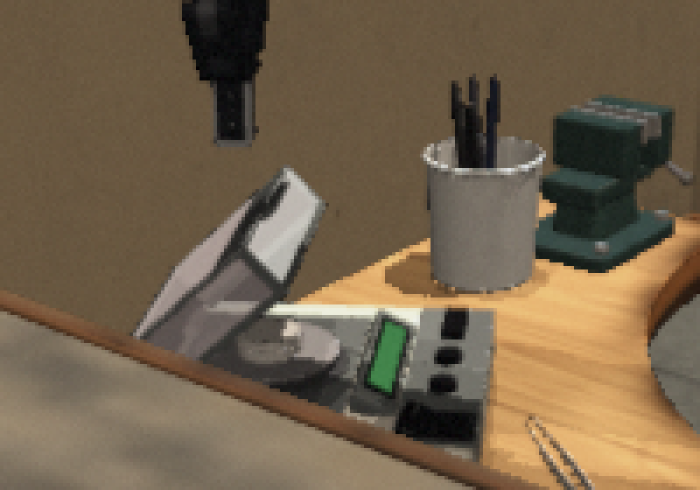

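View pics/a1t.png

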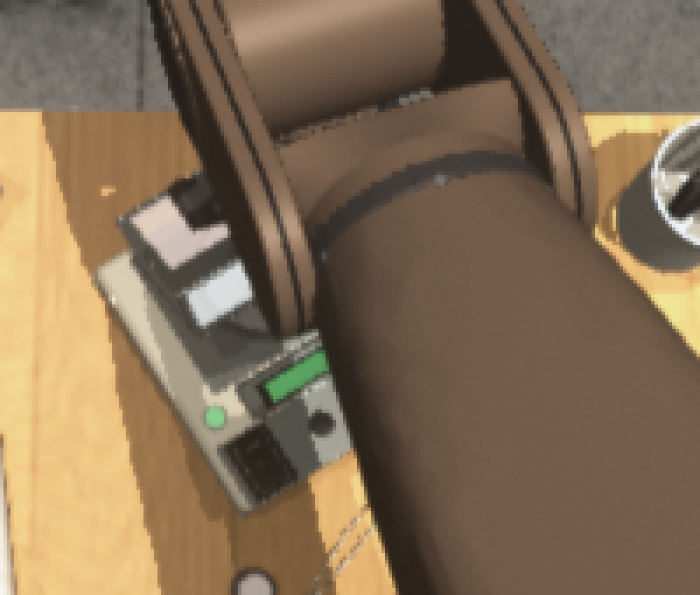

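{"name": "jog_arm", "arguments": {
  "targets": "0 5 -10 0 1.4 0 -1;0 0 -10 0 0 0 -1;0 0 -5 0 0 0 -1;0 0 -3 0 0 0 -1;0 0 0 0 0 0 -1"
}}

```text
time: 6.28
eef_pos: [0.5491, 0.2841, 0.1554]
tcp_rot: [0.96, 0.28, 0.004, 0.0]
contact_force: [0.8, -0.0, -0.0]
opening: -0.001
```

{"name": "jog_arm", "arguments": {
  "targets": "0 0 -4 0 0 0 -1;0 0 -3 0 0 0 -1;0 0 -2 0 0 0 -1"
}}

```text
time: 6.53
eef_pos: [0.549, 0.2844, 0.1455]
tcp_rot: [0.96, 0.281, 0.004, 0.0]
contact_force: [0.5, -0.5, -0.4]
opening: -0.001
```

{"name": "jog_arm", "arguments": {
  "targets": "0 0 -4 0 0 0 -1;0 0 -3 0 0 0 -1;0 0 -3 0 0 0 -1"
}}

```text
time: 6.78
eef_pos: [0.5491, 0.2844, 0.1349]
tcp_rot: [0.96, 0.281, 0.004, 0.0]
contact_force: [-0.6, -0.4, 0.2]
opening: 0.002
```

{"name": "jog_arm", "arguments": {
  "targets": "0 0 -2 0 0 0 -1;0 0 -2 0 0 0 -1"
}}

```text
time: 6.95
eef_pos: [0.5493, 0.2845, 0.1306]
tcp_rot: [0.96, 0.281, 0.005, 0.0]
contact_force: [0.6, -1.0, 1.8]
opening: 0.005
```

{"name": "jog_arm", "arguments": {
  "targets": "-4.3 -2.7 -3.5 0 0 0 -1;-4.3 -2.7 -3.5 0 0 0 -1"
}}

```text
time: 7.12
eef_pos: [0.5418, 0.2796, 0.1247]
tcp_rot: [0.96, 0.281, 0.006, -0.0]
contact_force: [-1.3, 0.0, 1.9]
opening: -0.004
```

{"name": "jog_arm", "arguments": {
  "targets": "-4.1 -2.6 -4.4 0 0 0 -1;-4.1 -2.6 -4.4 0 0 0 -1"
}}

```text
time: 7.28
eef_pos: [0.533, 0.274, 0.116]
tcp_rot: [0.96, 0.281, 0.007, -0.0]
contact_force: [0.1, -0.1, 1.4]
opening: -0.002
```

```bash
python3 look.py a2
```

```text
tcp [0.533 0.274 0.116] local 0.03461877879534568 0.0009027160819731466 0.11596445302966357 rot [ 0.9598  0.2806  0.007  -0.0002] F [ 0.1485 -0.0556  1.369 ] 7.2833
```

View pics/a2s.png

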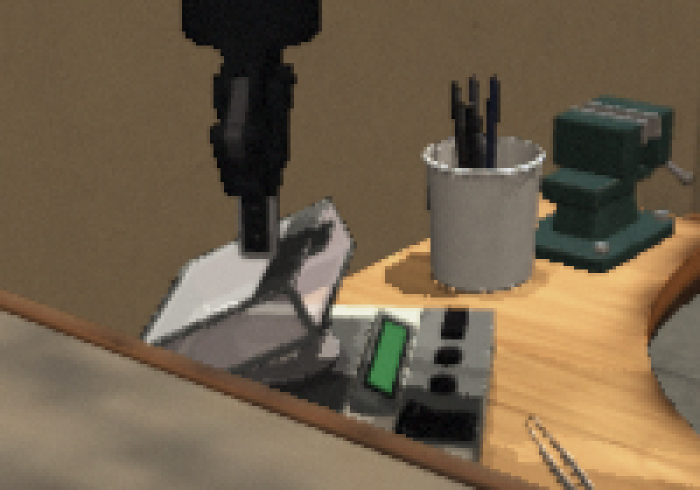

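{"name": "jog_arm", "arguments": {
  "targets": "-3.5 -2.2 -4.5 0 0.5 0 -1;-3.5 -2.2 -5 0 0 0 -1;-3.3 -2.1 -5.3 0 0 0 -1"
}}

```text
time: 7.73
eef_pos: [0.5236, 0.2678, 0.1017]
tcp_rot: [0.96, 0.281, 0.004, -0.002]
contact_force: [-1.0, 0.1, 1.2]
opening: 0.0
```

{"name": "jog_arm", "arguments": {
  "targets": "-3 -1.9 -5.5 0 0 0 -1;-2.5 -1.6 -4 0 0 0 -1"
}}

```text
time: 7.9
eef_pos: [0.5172, 0.2638, 0.0907]
tcp_rot: [0.96, 0.281, 0.003, -0.002]
contact_force: [1.3, -0.6, 1.4]
opening: 0.001
```

{"name": "jog_arm", "arguments": {
  "targets": "-1.7 -1 -3.5 0 0 0 -1;-1 -0.6 -2.5 0 0 0 -1"
}}

```text
time: 8.07
eef_pos: [0.5135, 0.2615, 0.083]
tcp_rot: [0.96, 0.28, 0.003, -0.002]
contact_force: [0.4, -0.2, 0.3]
opening: -0.001
```

{"name": "jog_arm", "arguments": {
  "targets": "0 0 -2 0 0 0 -1;0 0 0 0 0 0 -1"
}}

```text
time: 8.23
eef_pos: [0.5134, 0.2614, 0.0824]
tcp_rot: [0.96, 0.281, 0.002, -0.001]
contact_force: [0.0, 0.1, -0.7]
opening: 0.0
```

{"name": "jog_arm", "arguments": {
  "targets": "0 0 -2 0 0 0 -1;0 0 -2 0 0 0 -1"
}}

```text
time: 8.4
eef_pos: [0.5138, 0.2615, 0.0819]
tcp_rot: [0.96, 0.281, 0.001, -0.001]
contact_force: [-7.1, -1.7, 13.9]
opening: -0.003
```

{"name": "jog_arm", "arguments": {
  "targets": "0 0 -3 0 0 0 -1"
}}

```text
time: 8.48
eef_pos: [0.5138, 0.2615, 0.0818]
tcp_rot: [0.96, 0.281, 0.0, -0.001]
contact_force: [-9.4, -3.6, 20.0]
opening: 0.005
```

{"name": "jog_arm", "arguments": {
  "targets": "0 0 3 0 0 0 -1;0 0 10 0 0 0 -1;0 0 20 0 0 0 -1;0 0 20 0 0 0 -1;0 0 5 0 0 0 -1;0 0 0 0 0 0 -1"
}}

```text
time: 8.98
eef_pos: [0.5129, 0.2612, 0.1419]
tcp_rot: [0.96, 0.281, -0.001, -0.001]
contact_force: [-0.4, -0.7, -0.3]
opening: 0.002
```

```bash
python3 look.py a3
```

```text
tcp [0.5129 0.2612 0.1419] local 0.010738974609768324 0.0008426658116871388 0.1418548763914222 rot [ 0.9597  0.2811 -0.0008 -0.0009] F [-0.4312 -0.7209 -0.3379] 8.9833
cover_push (array([0.4952, 0.2552, 0.083 ]), np.float64(0.0020230602652116605)) local -0.007381267702319402 0.005303035320547443 0.0830411676396518
```

View pics/a3s.png

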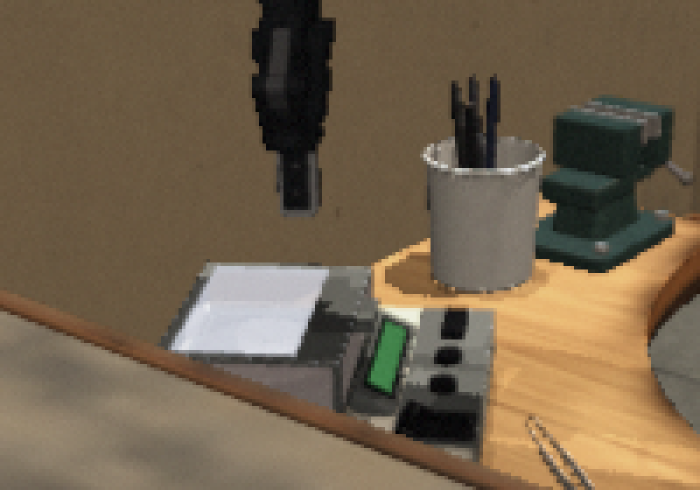

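View pics/a3t.png

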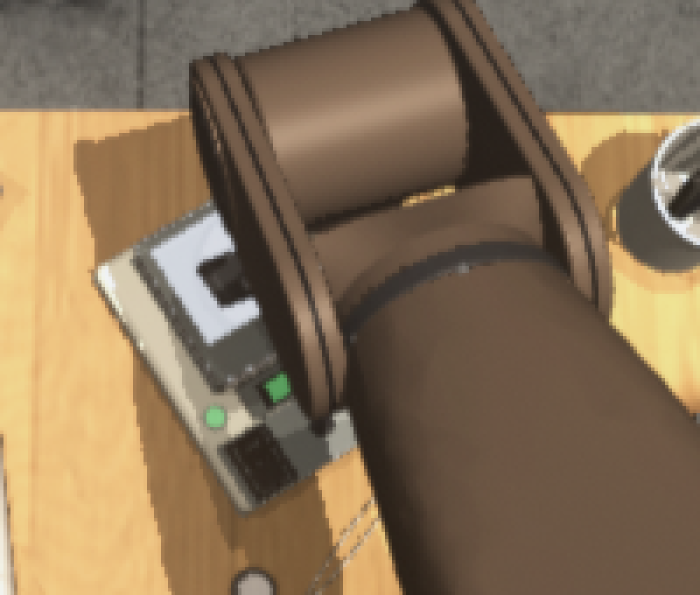

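{"name": "jog_arm", "arguments": {
  "targets": "-25 6 0 0 0 0 -1;-25 6 0 0 0 0 -1;-25 6 -5 0 0 0 -1;-18 6 -5 0 0 0 -1;0 0 -10 0 0 0 -1;0 0 -5 0 0 0 -1;0 0 0 0 0 0 -1"
}}

```text
time: 9.77
eef_pos: [0.412, 0.2827, 0.1047]
tcp_rot: [0.96, 0.28, -0.009, -0.0]
contact_force: [-0.4, -0.8, -0.3]
opening: -0.0
```

{"name": "jog_arm", "arguments": {
  "targets": "2 3.5 -8 0 -1 0 -1;0 0 -8 0 0 0 -1;0 0 -8 0 0 0 -1;0 0 -4 0 0 0 -1;0 0 0 0 0 0 -1"
}}

```text
time: 10.18
eef_pos: [0.4174, 0.2848, 0.0733]
tcp_rot: [0.96, 0.279, -0.001, 0.003]
contact_force: [-0.6, -0.1, 0.1]
opening: -0.001
```

```bash
python3 look.py a4
```

```text
tcp [0.4174 0.2848 0.0733] local -0.05727853046399574 0.07192635318898674 0.07329101792569792 rot [ 0.9603  0.2788 -0.0015  0.0029] F [-0.5905 -0.1189  0.0915] 10.1833
cover_push (array([0.4904, 0.2547, 0.0901]), np.float64(0.0007046262784527147)) local -0.011648715308213863 0.007429887139770545 0.09009515168364976
```

View pics/a4s.png

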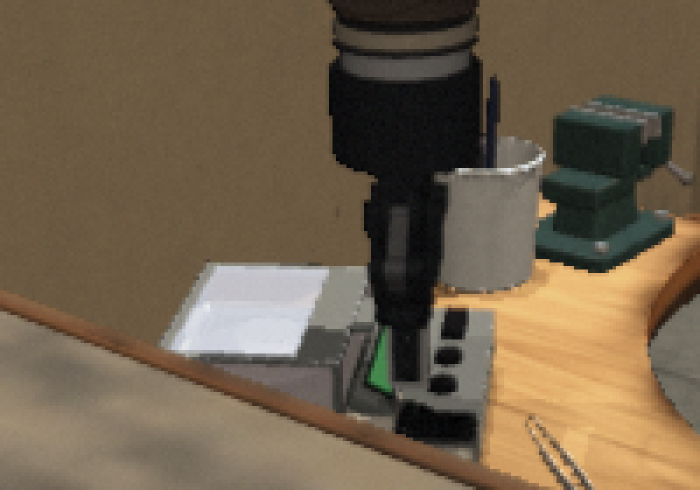

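View pics/a4t.png

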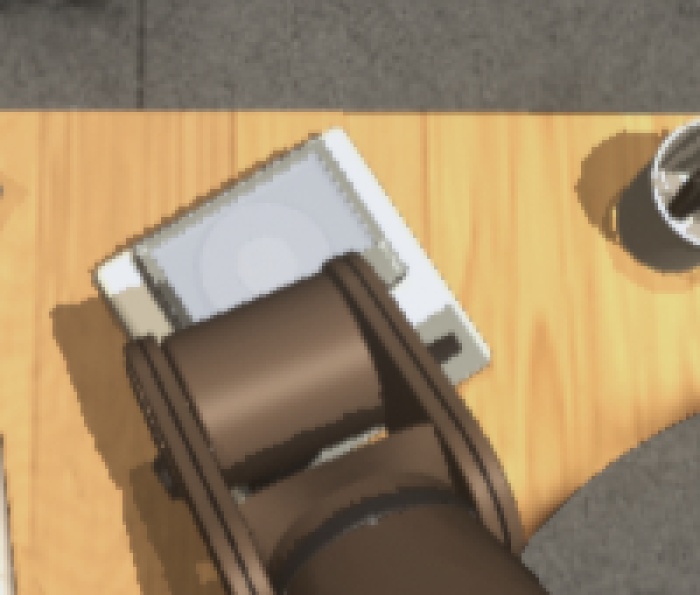

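{"name": "jog_arm", "arguments": {
  "targets": "-2.2 1.6 -4 0 0 0 -1;0 0 -3 0 0 0 -1;0 0 -3 0 0 0 -1"
}}

```text
time: 10.63
eef_pos: [0.417, 0.2877, 0.0663]
tcp_rot: [0.96, 0.279, 0.002, 0.002]
contact_force: [-0.4, -0.1, 0.4]
opening: 0.001
```

{"name": "jog_arm", "arguments": {
  "targets": "0 0 -2 0 0 0 -1;0 0 -1.5 0 0 0 -1"
}}

```text
time: 10.8
eef_pos: [0.4168, 0.2878, 0.0623]
tcp_rot: [0.96, 0.279, 0.002, 0.002]
contact_force: [0.6, -0.7, -0.7]
opening: 0.0
```

{"name": "jog_arm", "arguments": {
  "targets": "0 0 -1.5 0 0 0 -1;0 0 -1.5 0 0 0 -1"
}}

```text
time: 10.97
eef_pos: [0.4167, 0.2878, 0.0589]
tcp_rot: [0.96, 0.279, 0.002, 0.002]
contact_force: [-0.3, 0.3, -0.3]
opening: 0.002
```

{"name": "jog_arm", "arguments": {
  "targets": "0 0 -2 0 0 0 -1;0 0 -1.5 0 0 0 -1"
}}

```text
time: 11.13
eef_pos: [0.4173, 0.2881, 0.0556]
tcp_rot: [0.96, 0.279, 0.003, 0.002]
contact_force: [-0.2, 0.4, 2.2]
opening: 0.002
```

{"name": "jog_arm", "arguments": {
  "targets": "0 0 -2 0 0 0 -1;0 0 -1.5 0 0 0 -1"
}}

```text
time: 11.3
eef_pos: [0.4178, 0.2885, 0.0524]
tcp_rot: [0.96, 0.279, 0.003, 0.002]
contact_force: [-0.4, 0.4, 1.8]
opening: -0.002
```

{"name": "jog_arm", "arguments": {
  "targets": "0 0 -1.5 0 0 0 -1;0 0 -1.5 0 0 0 -1"
}}

```text
time: 11.47
eef_pos: [0.418, 0.2886, 0.0507]
tcp_rot: [0.96, 0.279, 0.003, 0.002]
contact_force: [-5.0, -3.3, 18.4]
opening: -0.004
```

{"name": "jog_arm", "arguments": {
  "targets": "0 0 -2 0 0 0 -1"
}}

```text
time: 11.55
eef_pos: [0.418, 0.2886, 0.0507]
tcp_rot: [0.96, 0.279, 0.001, 0.002]
contact_force: [-6.8, -3.1, 19.4]
opening: -0.002
```

{"name": "jog_arm", "arguments": {
  "targets": "0 0 3 0 0 0 -1;0 0 8 0 0 0 -1;0 0 15 0 0 0 -1;15 -20 20 0 0 0 -1;25 -33 0 0 0 0 -1;25 -33 0 0 0 0 -1;0 0 0 0 0 0 -1"
}}

```text
time: 12.13
eef_pos: [0.4835, 0.2002, 0.1]
tcp_rot: [0.959, 0.283, 0.002, 0.004]
contact_force: [0.6, 0.2, 1.3]
opening: 0.003
```

```bash
python3 look.py a5
```

```text
tcp [0.4835 0.2002 0.1   ] local -0.04669718934960515 -0.034906359671754254 0.10003776355797128 rot [0.9592 0.2828 0.0017 0.0037] F [0.632  0.1875 1.2912] 12.1333
cover_push (array([0.4969, 0.253 , 0.0947]), np.float64(0.0031879299618087884)) local -0.007068916887686493 0.002516388318053323 0.09471424091291308
```

View pics/a5s.png

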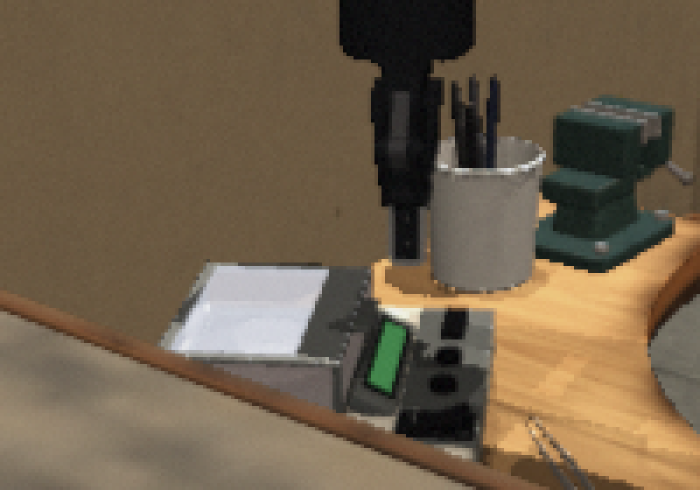

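View pics/a5t.png

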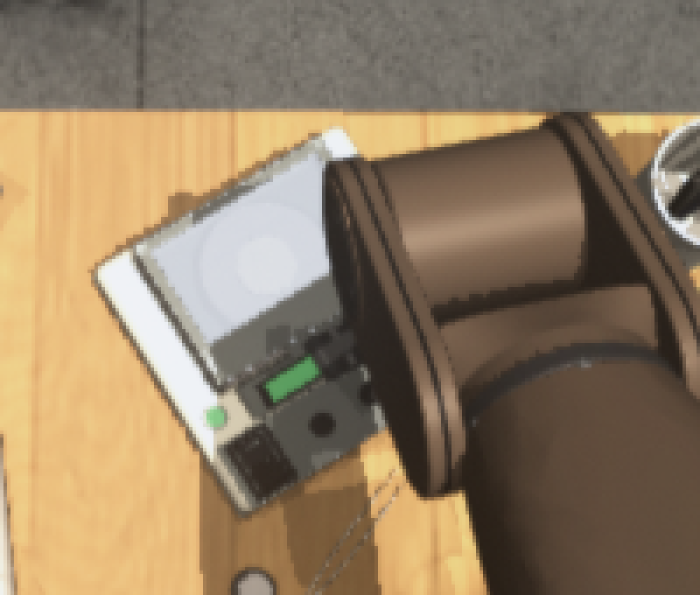

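{"name": "jog_arm", "arguments": {
  "targets": "-25 17 0 0 -0.3 0 -1;-22 15 -5 0 0 0 -1;0 0 -8 0 0 0 -1;0 0 -4 0 0 0 -1;0 0 0 0 0 0 -1"
}}

```text
time: 12.75
eef_pos: [0.4251, 0.2407, 0.0784]
tcp_rot: [0.958, 0.288, -0.0, 0.003]
contact_force: [0.4, 0.0, -0.5]
opening: -0.003
```

Overshot slightly; correct by (+5.5, −4.3) and the yaw drift.

{"name": "jog_arm", "arguments": {
  "targets": "5 -4 -4 0 0 0 -1;0 0 -4 0 0 -0.5 -1;0 0 -4 0 0 0 -1;0 0 0 0 0 0 -1"
}}

```text
time: 13.08
eef_pos: [0.4318, 0.2363, 0.065]
tcp_rot: [0.959, 0.284, -0.0, 0.003]
contact_force: [0.5, 0.3, -0.9]
opening: 0.001
```

```bash
python3 look.py a6
```

```text
tcp [0.4318 0.2363 0.065 ] local -0.0710478992495437 0.023299975319585775 0.06504490321580661 rot [ 0.9589  0.2839 -0.0003  0.0031] F [ 0.5085  0.3342 -0.9247] 13.0833
cover_push (array([0.5006, 0.249 , 0.0754]), np.float64(0.00874692822423078)) local -0.006174316015959759 -0.0028839133942261852 0.07535350731328022
```

View pics/a6s.png

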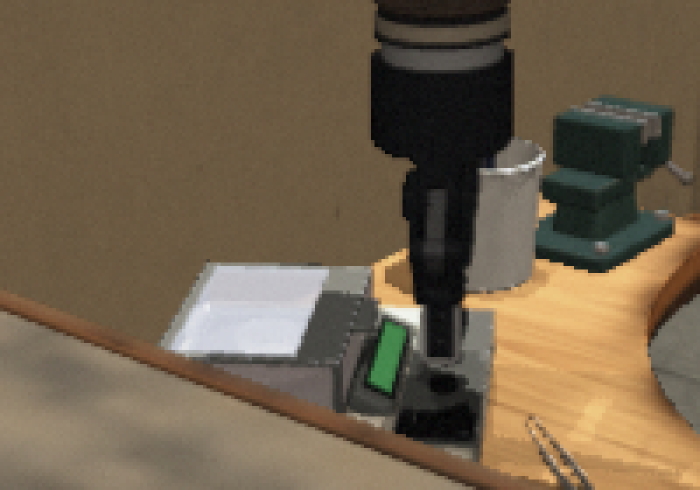

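{"name": "jog_arm", "arguments": {
  "targets": "0 0 -4 0 0 0 -1;0 0 -4 0 0 0 -1;0 0 -3 0 0 0 -1"
}}

```text
time: 13.53
eef_pos: [0.4334, 0.2369, 0.0558]
tcp_rot: [0.959, 0.284, 0.002, 0.003]
contact_force: [-0.3, -0.4, -0.1]
opening: 0.002
```

{"name": "jog_arm", "arguments": {
  "targets": "0 0 -2 0 0 0 -1;0 0 -1.5 0 0 0 -1"
}}

```text
time: 13.7
eef_pos: [0.4332, 0.2368, 0.0515]
tcp_rot: [0.959, 0.284, 0.002, 0.003]
contact_force: [-0.6, 0.2, 2.3]
opening: 0.002
```

{"name": "jog_arm", "arguments": {
  "targets": "0 0 -1.5 0 0 0 -1;0 0 -1.5 0 0 0 -1"
}}

```text
time: 13.87
eef_pos: [0.4332, 0.2369, 0.0487]
tcp_rot: [0.959, 0.284, 0.002, 0.003]
contact_force: [-2.1, -1.0, 3.5]
opening: 0.002
```

{"name": "jog_arm", "arguments": {
  "targets": "0 0 -1 0 0 0 -1"
}}

```text
time: 13.95
eef_pos: [0.4333, 0.2369, 0.0479]
tcp_rot: [0.959, 0.284, 0.001, 0.003]
contact_force: [-2.4, -1.0, 10.0]
opening: 0.004
```

{"name": "jog_arm", "arguments": {
  "targets": "0 0 4 0 0 0 -1;0 0 8 0 0 0 -1;0 0 15 0 0 0 -1;5 -8 10 0 0 0 -1;15 -24 0 0 0 0 -1;15 -24 0 0 0 0 -1;0 0 0 0 0 0 -1"
}}

```text
time: 14.53
eef_pos: [0.4702, 0.1789, 0.0894]
tcp_rot: [0.958, 0.287, 0.004, 0.004]
contact_force: [0.6, -0.1, 0.6]
opening: 0.004
```

{"name": "jog_arm", "arguments": {
  "targets": "5 -13 -5 0 0 0 -1;0 0 -6 0 0 -0.6 -1;0 0 -6 0 0 0 -1;0 0 0 0 0 0 -1"
}}

```text
time: 14.87
eef_pos: [0.4771, 0.1637, 0.0735]
tcp_rot: [0.96, 0.279, 0.006, 0.004]
contact_force: [-1.1, 0.5, -0.1]
opening: 0.0
```

```bash
python3 look.py a7
```

```text
tcp [0.4771 0.1637 0.0735] local -0.07166977145989507 -0.06228606902236876 0.07354041040572681 rot [0.9603 0.279  0.0055 0.0038] F [-1.1367  0.5486 -0.0501] 14.8667
cover_push (array([0.4887, 0.2613, 0.0933]), np.float64(0.008491281581681602)) local -0.009588242448142497 0.013914717250948037 0.0932558897523233
```

View pics/a7s.png

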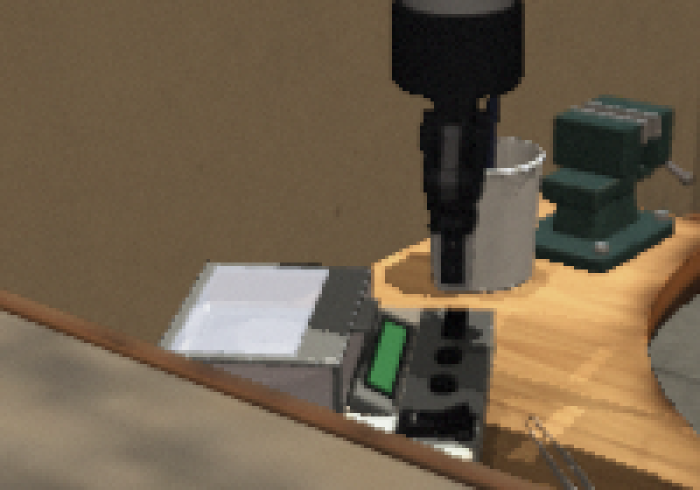

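View pics/a7t.png

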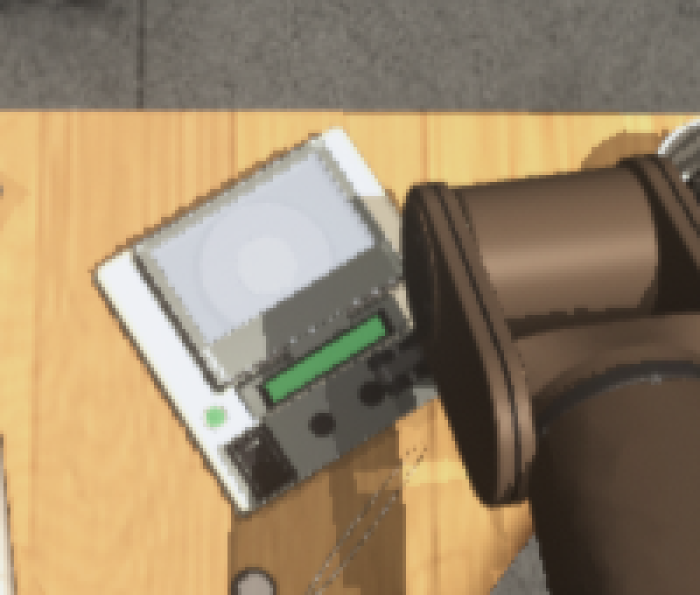

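{"name": "jog_arm", "arguments": {
  "targets": "0 0 -5 0 0 0 -1;0 0 -5 0 0 0 -1;0 0 -3 0 0 0 -1;0 0 -3 0 0 0 -1"
}}

```text
time: 15.4
eef_pos: [0.4782, 0.1658, 0.0586]
tcp_rot: [0.96, 0.281, 0.008, 0.004]
contact_force: [-0.1, -0.3, -0.6]
opening: -0.003
```

{"name": "jog_arm", "arguments": {
  "targets": "0 0 -2 0 0 0 -1;0 0 -1.5 0 0 0 -1"
}}

```text
time: 15.57
eef_pos: [0.4775, 0.166, 0.0539]
tcp_rot: [0.96, 0.281, 0.007, 0.004]
contact_force: [-1.2, -0.5, 0.3]
opening: -0.001
```

{"name": "jog_arm", "arguments": {
  "targets": "0 0 -1.5 0 0 0 -1;0 0 -1.5 0 0 0 -1"
}}

```text
time: 15.73
eef_pos: [0.4775, 0.166, 0.0507]
tcp_rot: [0.96, 0.281, 0.007, 0.004]
contact_force: [-0.8, -0.6, 2.3]
opening: 0.001
```

{"name": "jog_arm", "arguments": {
  "targets": "0 0 -1.5 0 0 0 -1;0 0 -1.5 0 0 0 -1"
}}

```text
time: 15.9
eef_pos: [0.4775, 0.166, 0.0481]
tcp_rot: [0.96, 0.281, 0.006, 0.004]
contact_force: [-2.9, 0.8, 4.0]
opening: 0.004
```

{"name": "jog_arm", "arguments": {
  "targets": "0 0 -1 0 0 0 -1"
}}

```text
time: 15.98
eef_pos: [0.4776, 0.166, 0.0479]
tcp_rot: [0.96, 0.281, 0.006, 0.004]
contact_force: [-5.6, -1.2, 10.9]
opening: -0.0
```

{"name": "jog_arm", "arguments": {
  "targets": "0 0 4 0 0 0 -1;0 0 8 0 0 0 -1;0 0 15 0 0 0 -1;0 0 25 0 0 0 -1;0 0 30 0 0 0 -1;0 -30 30 0 0 0 -1;0 -35 20 0 0 0 -1;0 -35 10 0 0 0 -1;0 -35 0 0 0 0 -1;0 -20 0 0 0 0 -1"
}}

```text
time: 16.82
eef_pos: [0.4762, 0.0087, 0.1991]
tcp_rot: [0.958, 0.286, 0.009, 0.006]
contact_force: [0.0, 0.2, -0.3]
opening: -0.002
```

{"name": "jog_arm", "arguments": {
  "targets": "0 -35 0 0 0 0 -1;0 -35 0 0 0 0 -1;0 -20 0 0 0 0 -1;0 0 0 0 0 0 -1;0 0 0 0 0 0 -1;0 0 0 0 0 0 -1"
}}

```text
time: 17.32
eef_pos: [0.4764, -0.0901, 0.2031]
tcp_rot: [0.959, 0.283, 0.013, 0.01]
contact_force: [-0.3, 0.2, 0.4]
opening: -0.001
```

```bash
python3 look.py a8
```

```text
tcp [ 0.4764 -0.0901  0.2031] local -0.20823345291770937 -0.27626011698346614 0.20310754404863826 rot [0.9591 0.2826 0.0133 0.0096] F [-0.3188  0.2309  0.388 ] 17.3167
cover_push (array([0.4911, 0.2548, 0.0905]), np.float64(0.003623325012749946)) local -0.011065227704033941 0.007131388682272668 0.09047688527248296
```

View pics/a8s.png

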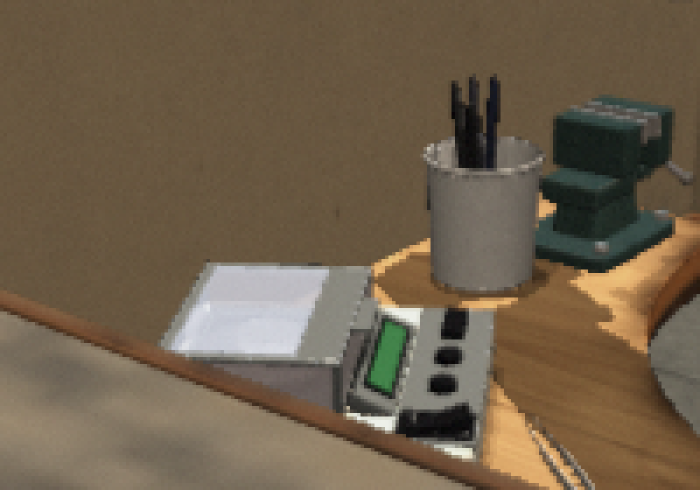

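View pics/a8t.png

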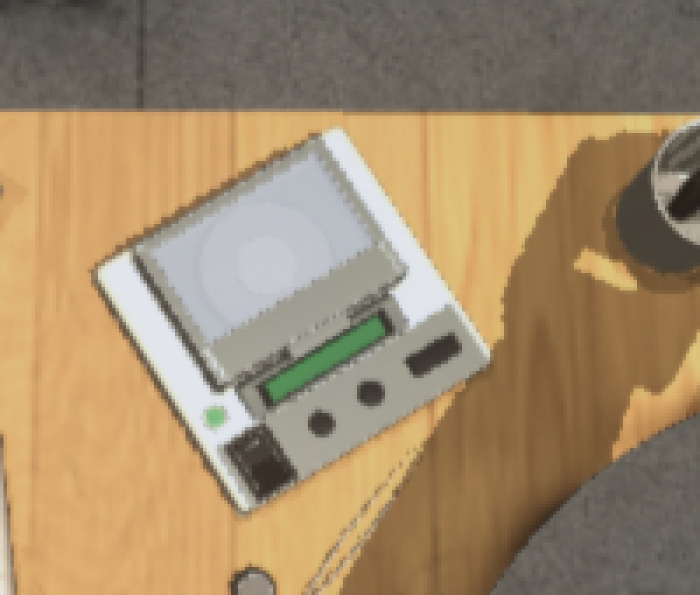

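```bash
python3 -c "
from plant import *
print(sign_off())"
```

```text
the job is handed in; nothing more can be done
None
```

I did all four steps in order with the shut fingertips and handed the job in at about 17.5 s of the 48 s allowed. The hand-in reports no verdict.

| Step | Fingertip height at the bottom | Force |
|---|---|---|
| Cover pushed shut | 82 mm | 20 N up, 10 N sideways against the stop |
| Rocker tipped on | 51 mm | 19 N up, 7 N sideways against the stop |
| Carats key tapped | 48 mm, about 5 mm of travel | about 10 N |
| Zero bar tapped | 48 mm, about 5 mm of travel | about 11 N |

- **Forces:** The cover and rocker needed only about 2 N to move. The 20 N readings came from pressing on to feel the stop, so those touches were firmer than the light ones you asked for, though well under the 40 N limit.
- **Final pictures:** The cover is shut, the rocker is tipped on and all three keys look up. The tin is on the middle of the pan and the scale's corners are where they were before. The tweezers and loupe look unmoved. The arm is well clear, with no contact force.
- **Not checked:** The ring box and findings box were outside my last close-up pictures. The arm did not work near them.
- **Disagreement:** The network's last estimate put the cover's push point at 90 mm instead of 82 mm. Its estimates ranged from 75 to 95 mm while the cover stood still. I relied on the felt stop at 82 mm and on the unchanged pictures instead.

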